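# Slide the label cartridge home under the printer's leaf spring

### The job

Load the white label printer: with the fingertips, press the blue cartridge down hard on its sprung bed and, keeping it pressed, slide it along the bay under the steel leaf spring until it is fully home against the printer head. Then let go and move clear, so that the leaf spring holds it down. Do not lift the cartridge out of the bay, and leave the other things on the desk alone.

Things in the scene. Friction and masses are not known exactly. Their poses are not given: they have to be found in the camera images.
- printer: White label printer fixed to the desk, 220x92x60 mm; place and yaw vary. Origin: centre of its underside, on the desk. Its x axis is the sliding direction, from the bay's open end (x = -0.108) to the printer head, a block 60 mm high from x = 0.060 to 0.110 whose face at x = 0.060 is the stop. Side walls, tops at z = 0.030, inner faces at y = +-0.0338, guide the cartridge.
- bed (a joint): Sprung grey floor of the bay; it only moves straight down: 0 = up (top at z = 0.020), 0.008 m = fully down (top at z = 0.012). It takes 6 N to start and 12 N fully down. It spans printer x = -0.1015 to 0.0585.
- leaf (a joint): Steel leaf spring, 32 mm wide, hinged on the head at printer x = 0.060, z = 0.045, reaching 45 mm back over the bay to a down-folded lip. Rad: 0 = at rest, grows as the lip rises (0.022 per mm), at most 0.25. 2 N at the lip to start, 1.2 N more per mm.
- leaf_lip (a point): Lowest point of the leaf's lip, mid width; at rest at printer x = 0.015, z = 0.0332; its front face is 3 mm before it. The lip blocks the cartridge while the bed is up (pushing harder only locks it); with the bed pressed down nearly its whole 8 mm the cartridge's front edge passes below, raising the lip about 1 mm.
- cartridge: Blue label cartridge, 95 (x) x64x22 mm, about 0.15 kg, loose on the bed. Origin: centre of its underside; x points to the head. Flat top at z = 0.042 (bed up), 0.034 (bed down). Ridge across the top, 50 mm wide, 6 mm high: upright rear face at cartridge x = -0.010, sloping down in front to x = 0.004. Behind it a flat ribbed area 37 mm long. Home: origin at printer x = 0.0125.
- press_spot (a point): Point on the cartridge's flat top behind the ridge, at cartridge x = -0.026, y = 0, z = 0.022: where fingertips should press; from there they can also push forward on the ridge.
- cartridge_front (a point): Middle of the cartridge's front face, at cartridge x = 0.0475, z = 0.011. At home it is at printer x = 0.060.
- eraser: Bystander: blue and white eraser, 19x44x12 mm, on the desk; origin at the centre of its underside. Leave it alone.
- usb_stick: Bystander: red memory stick, 17x49x8 mm, on the desk; origin at the centre of its underside. Leave it alone.
- coupler_blue: Bystander: small hose coupler with a blue ring, lying, 27x70x27 mm, on the desk; origin at the centre of its underside. Leave it alone.
- battery_1: Bystander: red battery standing on end, 15 mm across, 50 mm tall, on the desk; origin at the centre of its underside. Leave it alone.
- stapler: Bystander: dark blue stapler, 32x125x44 mm, on the desk; origin at the centre of its underside. Leave it alone.
- spare_nozzle: Bystander: small standing nozzle, 17x19x39 mm, on the desk; origin at the centre of its underside. Leave it alone.
Not all that is in view belongs to the job. Of the things like the cartridge, leave any that is green; of the rest the larger one is meant.

How it is judged:
By the outcome, as a careful person would: the job done as asked, in the order asked, and still so for the second after the job is handed in, with the robot touching nothing.
It also fails if it takes over 35 s, if anything falls off the work surface, if the arm or the gripper's body presses on something with over 40 N, if the wrist force passes 120 N, or if a joint passes its speed limit or range.

### The arm

A 6-joint arm with a two-finger parallel gripper is mounted at the origin on a cart in front of the work surface, level with it; the furniture and walls round the work are solid. World frame = base frame: x ahead of the robot, y to its left, z up, the work surface at z = 0. Lengths are in mm, angles in rad, forces in N, time in s.
With the tool pointing down it reaches from about 350 to 725 mm from the base axis. Payload 6 kg.
Tool frame: the origin (TCP) lies on the centre line of the jaws, within the pads' length; the fingertips stand 25 mm ahead of it and the grasp point (between the pads) lies 6 mm ahead of it; z points along the fingers, y is the line along which they close (so a half turn about z gives the same grasp; the last joint's range is limited). The gripper opens to 85 mm and grips with 20 to 120 N. Pads are 22 mm wide; open, the fingers measure 114 mm over their backs; the gripper's body (76 mm by 85 mm) begins 54 mm behind the grasp point. The pads swing forward as they close: fully open they stand 13 mm farther back than shut.
Start: joints at [1.591, 0.04, 0.085, 0, -1.615, -0.334], TCP at [185.179, 570.686, 233.561] pointing down, gripper open.
Joint ranges: [-2.56, 2.56], [-1.29, 2.01], [-1.08, 1.49], [-3.29, 1.98], [-2.81, -0.18], [-2.99, 2.99]. Speed limits (rad/s): [2.57, 2.57, 3.01, 3.14, 3.14, 3.14].

### API

Orientations are given as a unit quaternion [x, y, z, w].
In Python, from station import * gives the robot as it stands.
- The arm moves only by the tool send_rows, never from a script. Its argument "plan" is a list that holds one entry, the list of rows, each a list of 6 numbers: the shift along the tool's x, y, z in m, then the turn, a rotation vector about the tool's x, y, z in degrees. In form: [[[tx, ty, tz, ax, ay, az], ...]]. A call has 1 to 8 rows; each row shifts and turns the commanded pose from where the row before left it, along the tool's axes as they then stand; what a row does not reach is not made up. A row lasts 1/12 s, in which the tool goes at most 41.7 mm and 7.16 degrees, less where a joint would pass 70% of its speed; a pose out of reach is approached as far as the arm can. A call is refused whole if a number of a shift passes 0.0417 or a number of a turn 7.16, either way. A call with a gripper value outside its range is refused whole. "claw" is the finger opening in m, from 0 to 0.0854, set as the call begins (left out, the last holds). The fingers move at their own pace and stop on an object; "newtons" is the grip in N (left out, the last holds). Time passes only in rows, so rows that do not move let the fingers close. It gives the time, the measured TCP pose, the force, the opening and the grip force at its end, in the units of the state.
- get_obs(): the state, without advancing time (a new reading comes with each control period).
- capture(name): name is "scene" or "top"; returns the picture (480x640x3 uint8, red, green, blue); there is no depth.
- calibration(name): a dict with "fx", "fy", "cx", "cy" (pixels), "view" (4x4, takes a point from world to camera coordinates). Camera axes: x right, y down, z forward; pixel columns grow to the right and rows downward; lengths in mm; the calibration is good to about 2 mm. A picture is of the moment at which its call begins. calibration takes no time and is no camera call.
- finish_job(): hands the job in; it is judged then, once.
Trained networks look in the newest picture that a camera, given by its name, has taken for a name from the list of things; names that differ only in an ending like _2 or _b are one class to them, and where a whole thing is asked for, a point or a joint stands for the part that bears it (a point fixed in the world has none). Each returns a list of dicts, best first, with "p" (0 to 1); they miss things now and then, are a little off and sometimes report something else, mostly with a low value. They report only what shows in the picture. A call takes as long as a camera call. They do not tell look-alikes from the thing itself.
- spot_in(camera, thing): "box" ([left, top, right, bottom] in pixels, round what is visible of it).
The state is a dict: "t": time; "q": joint angles; "qd": joint speeds; "joint_efforts": joint torques, N m; "eef_pos": TCP position; "ee_rot": TCP orientation; "contact_force": force on the tool from outside, world axes, zero at the start; "moment": the same for the moment, N m; "gripper_width": finger opening in mm; "gripper_force": force on a finger pad.
Only numpy, scipy, OpenCV 4.12 (cv2) and the standard library are available. Lean on these libraries where they do the work, as an engineer would, in place of code of your own. Each camera call takes 0.05 s, during which the arm holds its last target. There are 200 camera calls.

## Working session

There is one attempt and no reset: what is moved stays moved. The work goes in short steps, Python scripts to look and compute and a tool call to move; the robot and the scene stay as the last step left them, time stands still between calls to the robot, and variables do not carry over. Pictures are saved under pics/ and viewed, at most 10 in all, crops included, and the job is handed in when it is done.

Besides the shell and the picture viewer there is one more tool, called after "Emit:" by a JSON object that holds its "name" and its "arguments", one argument or row to a line. send_rows: Moves the arm, as the interface text tells. Its arguments: {"type":"object","properties":{"plan":{"type":"array"},"claw":{"type":"number"},"newtons":{"type":"number"}},"required":["plan"]}

```bash
mkdir -p pics; python3 - <<'E'
from station import *
import cv2
for n in("scene","top"):
    im=capture(n); cv2.imwrite(f"pics/{n}1.png",im[:,:,::-1])
    c=calibration(n); print(n,c)
    for t in("printer","cartridge","leaf"):
        print(t,[(round(d["p"],2),[round(v) for v in d["box"]]) for d in spot_in(n,t)])
s=get_obs();print(s)
E
```

```text
scene {'fx': 511.16562662239545, 'fy': 511.16562662239545, 'cx': 311.96088025420335, 'cy': 239.4147161970682, 'view': array([[-8.09713736e-01, -5.86615521e-01,  1.56810825e-02,
         4.43935340e+02],
       [-4.65962926e-01,  6.26472678e-01, -6.24828405e-01,
         2.30650107e+02],
       [ 3.56710271e-01, -5.13238945e-01, -7.80604617e-01,
         9.62307122e+02],
       [ 0.00000000e+00,  0.00000000e+00,  0.00000000e+00,
         1.00000000e+00]])}
printer [(0.76, [257, 190, 362, 261])]
cartridge [(0.62, [349, 180, 382, 210]), (0.6, [304, 212, 357, 246]), (0.6, [312, 289, 367, 346])]
leaf [(0.8, [282, 211, 309, 229]), (0.55, [213, 300, 247, 331])]
top {'fx': 464.07059002554854, 'fy': 464.07059002554854, 'cx': 320.8919342275252, 'cy': 240.50429663578052, 'view': array([[ 6.33233783e-03, -9.99881248e-01,  1.40496227e-02,
         6.07741108e+01],
       [-9.98077858e-01, -7.18583666e-03, -6.15544743e-02,
         5.15456727e+02],
       [ 6.16481228e-02, -1.36328336e-02, -9.98004837e-01,
         1.06258094e+03],
       [ 0.00000000e+00,  0.00000000e+00,  0.00000000e+00,
       
[... 192 characters left out ...]
5])]
{'t': 0.4, 'q': array([ 1.59068579e+00,  4.02990094e-02,  8.46645469e-02, -6.21479790e-05,
       -1.61551909e+00, -3.33696519e-01]), 'qd': array([-0.00033711,  0.00067859,  0.00118238,  0.00122578, -0.00020649,
       -0.00023326]), 'joint_efforts': array([ 4.05887085e-04, -3.67397046e+01,  3.47000527e+01,  6.92389905e+00,
       -1.72854390e-03, -2.75497086e-06]), 'eef_pos': array([185.16622547, 570.64160001, 233.41827871]), 'ee_rot': array([ 9.87716074e-01, -1.56259155e-01,  8.53830133e-07,  1.81287653e-04]), 'contact_force': array([-0.2426583 ,  1.20337915,  0.97873132]), 'moment': array([0.02596923, 0.00299108, 0.00941866]), 'gripper_force': 0.0, 'gripper_width': 85.39397833528916}
```

```bash
python3 - <<'E'
import cv2,numpy as np
a=cv2.imread("pics/top1.png");b=cv2.imread("pics/scene1.png")
c=cv2.resize(a[160:340,240:440],None,fx=4,fy=4,interpolation=cv2.INTER_CUBIC)
cv2.imwrite("pics/topc.png",c[:600])
c=cv2.resize(b[160:310,240:400],None,fx=4,fy=4,interpolation=cv2.INTER_CUBIC)
cv2.imwrite("pics/scenec.png",c)
E
```

```text
(no output)
```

View pics/scene1.png

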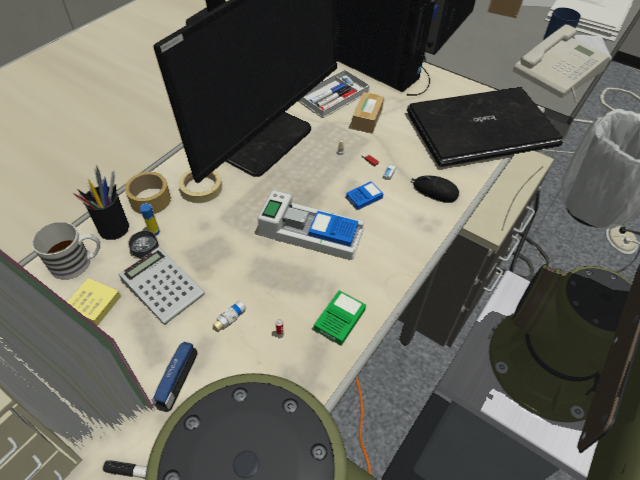

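View pics/topc.png

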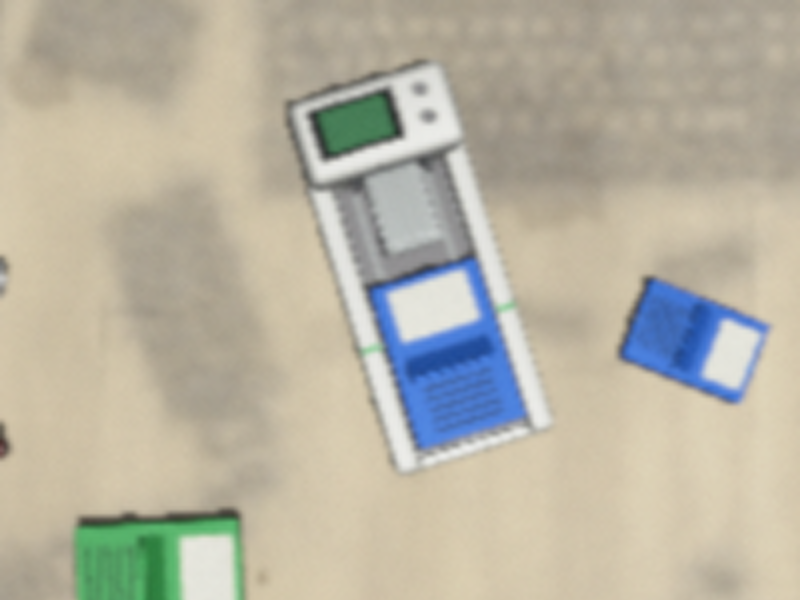

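View pics/scenec.png

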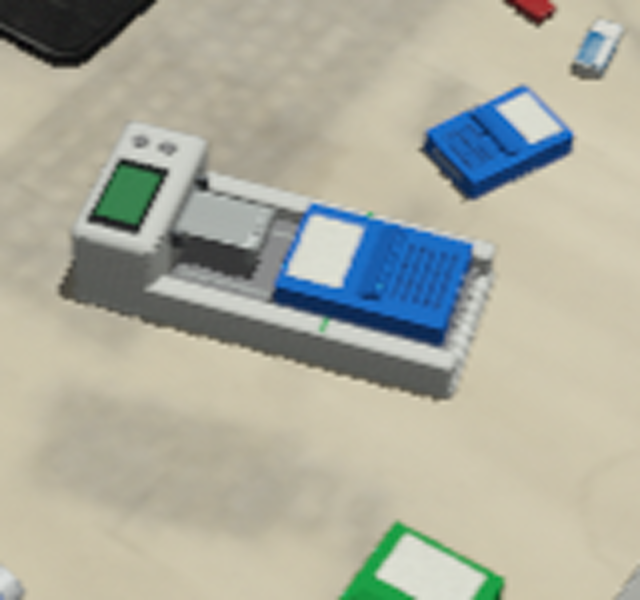

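Candidates: the larger blue one in the bay (top ≈ (352,248)), a smaller blue one on the desk (≈ (413,245)) and a green one (≈ (278,303)). The one in the bay is the target, and the crop confirms it. The head and leaf are at its upper end, around top (343,213).

```bash
cat > h.py <<'E'
from station import *
import numpy as np
from scipy.optimize import least_squares
from scipy.spatial.transform import Rotation as R
C={n:calibration(n) for n in("scene","top")}
def proj(n,P):
    c=C[n];p=np.atleast_2d(P)@c["view"][:3,:3].T+c["view"][:3,3]
    return np.c_[c["fx"]*p[:,0]/p[:,2]+c["cx"],c["fy"]*p[:,1]/p[:,2]+c["cy"]]
def place(q,P):
    c,s=np.cos(q[2]),np.sin(q[2]);P=np.asarray(P,float)
    return P@np.array([[c,s,0],[-s,c,0],[0,0,1]])+[q[0],q[1],0]
def fit(data,q0):
    def f(q): return np.concatenate([(proj(n,place(q,P))-px).ravel() for n,P,px in data])
    r=least_squares(f,q0,loss="soft_l1");return r.x,np.round(f(r.x),1)
E
python3 - <<'E'
from h import *
o=np.array([240,160])
H=[[110,46,60],[110,-46,60],[60,-46,60],[60,46,60],[-110,46,30],[-110,-46,30]]
t=np.array([[287,103],[438,62],[465,145],[310,187],[402,472],[550,425]])/4+o
s=np.array([[75,232],[130,122],[208,138],[150,247],[450,360],[493,243]])/4+o
q0=[480,20,.25]
for d in([("top",H,t)],[("scene",H,s)],[("top",H,t),("scene",H,s)]): q,r=fit(d,q0);print(q,r)
K=[[47.5,32,42],[47.5,-32,42],[-47.5,-32,42],[-47.5,32,42]]
k=np.array([[370,288],[472,258],[527,418],[418,450]])/4+o
c,r=fit([("top",K,k)],q0);print("cart",c,r)
v=c[:2]-q[:2];a=q[2];print("cart in printer",v@[np.cos(a),np.sin(a)],v@[-np.sin(a),np.cos(a)])
print("press",place(q,[[v@[np.cos(a),np.sin(a)]-26,0,42]]))
s=get_obs();print(R.from_quat(s["ee_rot"]).as_matrix().round(3))
E
```

```text
[5.44520997e+02 1.06581405e+01 3.13262821e-01] [-1.   0.1  0.3 -1.8  0.4 -1.5  0.   0.2 -0.6  1.3  0.7  0.9]
[5.43866971e+02 1.04554624e+01 3.16895135e-01] [-2.9 -0.4 -1.5 -2.1 -0.1 -1.   0.2  1.4  1.4  1.9  1.2 -0.2]
[5.44239670e+02 1.05488232e+01 3.14035147e-01] [-1.   0.2  0.3 -1.7  0.4 -1.4  0.   0.3 -0.5  1.5  0.8  1.  -3.1 -0.6
 -1.6 -2.3 -0.1 -1.1  0.   1.3  1.1  1.9  1.1 -0.1]
cart [ 4.96140204e+02 -5.38125917e+00  3.04230090e-01] [-0.4  0.5  1.  -0.3 -0.3 -0.3 -0.   0.1]
cart in printer -50.667941607738655 -0.29314471580142154
press [[471.32118497 -13.1338234   42.        ]]
[[ 0.951 -0.309 -0.   ]
 [-0.309 -0.951 -0.   ]
 [ 0.     0.    -1.   ]]
```

Emit:
{"name": "send_rows", "arguments": {
  "plan": [
    [[0,0,0,0,0,-6],[0,0,0,0,0,-6],[0,0,0,0,0,-6],[0,0,0,0,0,-6],[0,0,0,0,0,-6],[0,0,0,0,0,-6],[0,0,0,0,0,0]]
  ],
  "claw": 0,
  "newtons": 40
}}

```text
t: 0.98
eef_pos: [185.2, 570.7, 233.5]
ee_rot: [0.987, 0.158, -0.0, 0.0]
contact_force: [-0.3, 0.2, 0.2]
gripper_width: 0.9
gripper_force: 0.0
```

Emit:
{"name": "send_rows", "arguments": {
  "plan": [
    [[0.0057,0.04,0,0,0,0],[0.0057,0.04,0,0,0,0],[0.0057,0.04,0,0,0,0],[0.0057,0.04,0,0,0,0],[0.0057,0.04,0,0,0,0],[0.0057,0.04,0,0,0,0],[0.0057,0.04,0,0,0,0],[0.0057,0.04,0,0,0,0]]
  ]
}}

```text
t: 1.65
eef_pos: [327.8, 278.7, 233.9]
ee_rot: [0.988, 0.155, 0.0, -0.0]
contact_force: [0.8, 0.0, 0.0]
gripper_width: 0.3
gripper_force: 0.0
```

Emit:
{"name": "send_rows", "arguments": {
  "plan": [
    [[0.0057,0.04,0,0,0,0],[0.0057,0.04,0,0,0,0],[0.0057,0.04,0,0,0,0],[0.0057,0.04,0,0,0,0],[0.0057,0.04,0,0,0,0],[0.0057,0.04,0,0,0,0],[0.0057,0.04,0,0,0,0],[0,0,0,0,0,0]]
  ]
}}

```text
t: 2.32
eef_pos: [453.4, 20.7, 233.5]
ee_rot: [0.989, 0.151, -0.0, 0.001]
contact_force: [-0.9, 1.4, 0.4]
gripper_width: 0.1
gripper_force: 0.0
```

Emit:
{"name": "send_rows", "arguments": {
  "plan": [
    [[0.0065,0.0377,0,0,0,-0.6],[0,0,0.035,0,0,0],[0,0,0.035,0,0,0],[0,0,0.035,0,0,0],[0,0,0.02,0,0,0],[0,0,0,0,0,0],[0,0,0,0,0,0]]
  ]
}}

```text
t: 2.9
eef_pos: [469.7, -7.6, 108.7]
ee_rot: [0.987, 0.161, -0.001, 0.001]
contact_force: [-0.0, 0.2, 1.1]
gripper_width: -0.1
gripper_force: 0.0
```

```bash
python3 - <<'E'
from h import *
import cv2
a=capture("top");b=capture("scene")
f=lambda im,x,y:cv2.resize(im[y:y+140,x:x+100],None,fx=4,fy=4,interpolation=cv2.INTER_CUBIC)
cv2.imwrite("pics/near.png",np.hstack([f(a,290,160),f(b,270,140)])[:,:,::-1])
s=get_obs();print(s["eef_pos"],s["contact_force"],s["ee_rot"])
p=s["eef_pos"]; tip=p+R.from_quat(s["ee_rot"]).apply([0,0,25])
print(proj("top",tip),proj("scene",tip),proj("scene",[tip[0],tip[1],42]))
E
```

```text
[471.07641004  -7.1099984  111.05687273] [-0.5895233  -0.14413147  0.25057559] [9.86895924e-01 1.61349415e-01 1.66135763e-03 2.04380766e-04]
[[354.14453986 258.93915855]] [[344.51775706 216.83967486]] [[343.18034098 230.32250224]]
```

View pics/near.png

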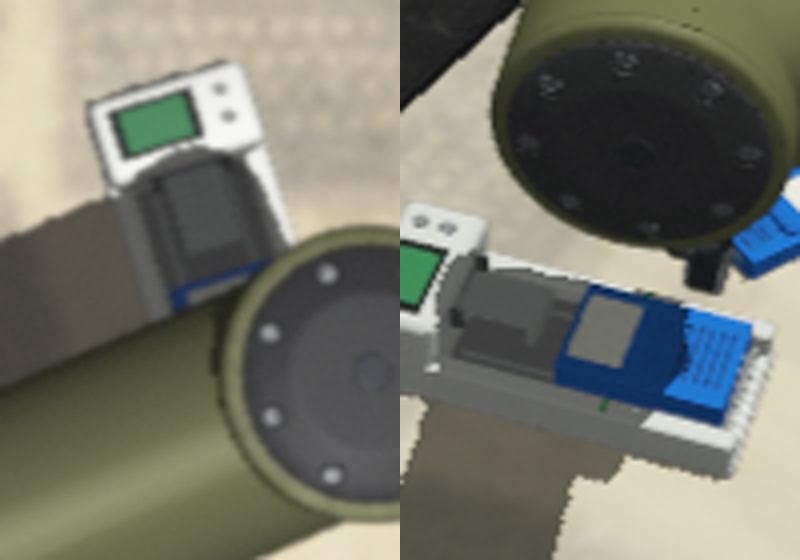

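Emit:
{"name": "send_rows", "arguments": {
  "plan": [
    [[-0.002,0.0058,0,0,0,0],[0,0,0.015,0,0,0],[0,0,0.012,0,0,0],[0,0,0.008,0,0,0],[0,0,0,0,0,0],[0,0,0,0,0,0],[0,0,0,0,0,0]]
  ]
}}

```text
t: 3.58
eef_pos: [470.3, -13.5, 74.3]
ee_rot: [0.987, 0.162, 0.0, 0.0]
contact_force: [0.1, -0.8, 0.1]
gripper_width: -0.1
gripper_force: 0.0
```

```bash
python3 - <<'E'
from h import *
import cv2
b=capture("scene")
cv2.imwrite("pics/near2.png",cv2.resize(b[170:290,270:400],None,fx=5,fy=5,interpolation=cv2.INTER_CUBIC)[:,:,::-1])
s=get_obs();print(s["eef_pos"],s["contact_force"],s["ee_rot"])
q=[544.2,10.5,.314];v=s["eef_pos"][:2]-q[:2];print("printer frame",v@[np.cos(.314),np.sin(.314)],v@[-np.sin(.314),np.cos(.314)])
E
```

```text
[470.35263996 -13.38006261  74.43006191] [-0.60659729 -0.24521084  1.05691237] [9.86817151e-01 1.61838179e-01 5.40224477e-04 1.50476118e-04]
printer frame -77.61237449532602 0.09643912676681556
```

View pics/near2.png

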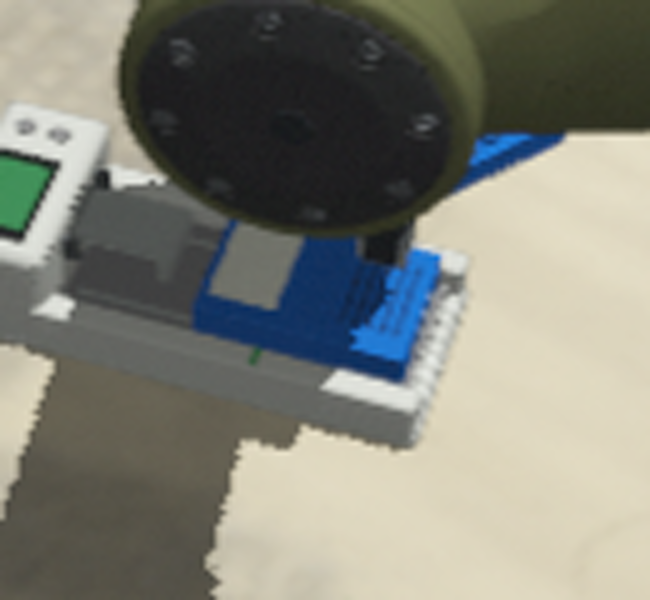

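The tips hover over the ribbed flat just behind the ridge, at crop (390,250), centred in width. Next I press down slowly.

Emit:
{"name": "send_rows", "arguments": {
  "plan": [
    [[0,0,0.004,0,0,0],[0,0,0.003,0,0,0],[0,0,0.002,0,0,0],[0,0,0.002,0,0,0],[0,0,0.002,0,0,0],[0,0,0,0,0,0],[0,0,0,0,0,0]]
  ]
}}

```text
t: 4.22
eef_pos: [469.9, -13.5, 60.5]
ee_rot: [0.987, 0.162, -0.0, 0.0]
contact_force: [-0.0, 0.1, 0.9]
gripper_width: -0.0
gripper_force: 0.0
```

Emit:
{"name": "send_rows", "arguments": {
  "plan": [
    [[0,0,0.0015,0,0,0],[0,0,0.0015,0,0,0],[0,0,0.0015,0,0,0],[0,0,0,0,0,0],[0,0,0,0,0,0]]
  ]
}}

```text
t: 4.63
eef_pos: [469.8, -13.4, 56.0]
ee_rot: [0.987, 0.162, -0.0, 0.0]
contact_force: [0.3, 0.2, 0.1]
gripper_width: 0.3
gripper_force: 0.0
```

```bash
python3 - <<'E'
from h import *
import cv2
b=capture("scene")
cv2.imwrite("pics/near3.png",cv2.resize(b[190:270,300:400],None,fx=7,fy=7,interpolation=cv2.INTER_CUBIC)[:,:,::-1])
s=get_obs();print(s["eef_pos"],s["contact_force"],s["moment"],s["joint_efforts"])
E
```

```text
[469.90247912 -13.45097571  56.14419336] [ 0.09928226 -0.3153824   0.46379404] [-0.0137621   0.03851925  0.00372368] [-1.10173078e-03 -2.00237006e+01  3.35510838e+01  6.69080749e+00
  1.21273929e-04 -1.13908942e-05]
```

View pics/near3.png

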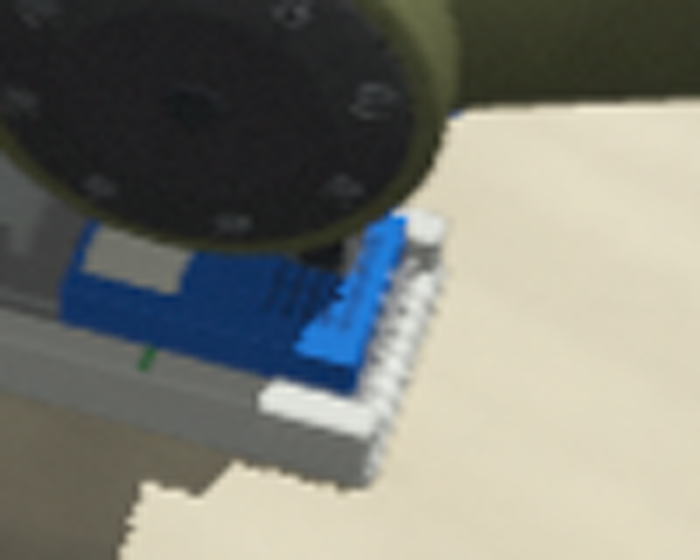

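The fingertip, at crop (330,265), is still a little above the ribbed flat, so I keep lowering it.

Emit:
{"name": "send_rows", "arguments": {
  "plan": [
    [[0,0,0.0015,0,0,0],[0,0,0.0015,0,0,0],[0,0,0,0,0,0],[0,0,0,0,0,0]]
  ]
}}

```text
t: 5.02
eef_pos: [469.8, -13.4, 53.0]
ee_rot: [0.987, 0.162, -0.0, 0.0]
contact_force: [-0.7, 0.9, 0.9]
gripper_width: 0.1
gripper_force: 0.0
```

Emit:
{"name": "send_rows", "arguments": {
  "plan": [
    [[0,0,0.0015,0,0,0],[0,0,0.0015,0,0,0],[0,0,0,0,0,0],[0,0,0,0,0,0]]
  ]
}}

```text
t: 5.35
eef_pos: [469.8, -13.5, 50.0]
ee_rot: [0.987, 0.162, -0.0, 0.0]
contact_force: [0.5, -0.0, -0.1]
gripper_width: 0.0
gripper_force: 0.0
```

```bash
python3 - <<'E'
from h import *
q=[469.9,-13.4,.314]
for z in (30,36,42,48,54): print(z,proj("scene",place(q,[[-11,14.5,z],[11,14.5,z],[-11,-14.5,z],[0,0,z]])).round(1).tolist())
q=[544.2,10.5,.314]
print("spot",proj("scene",place(q,[[-77,0,42],[-98,32,42],[-98,-32,42],[-98,32,34],[-61,0,48]])).round(1).tolist())
import cv2
b=capture("scene")
old=cv2.imread("pics/near3.png")
cv2.imwrite("pics/near4.png",np.hstack([old[:,:],cv2.resize(b[190:270,300:400],None,fx=7,fy=7,interpolation=cv2.INTER_CUBIC)[:,:,::-1]])[100:500,150:1300][:, :])
im=cv2.imread("pics/near4.png");a=np.hstack([im[:,0:400],im[:,700:1100]]);cv2.imwrite("pics/near4.png",a)
E
```

```text
30 [[348.0, 238.5], [338.2, 236.0], [351.5, 228.7], [344.9, 232.3]]
36 [[348.2, 236.8], [338.4, 234.2], [351.7, 227.0], [345.1, 230.6]]
42 [[348.4, 235.0], [338.5, 232.4], [352.0, 225.2], [345.3, 228.8]]
48 [[348.6, 233.2], [338.7, 230.7], [352.2, 223.4], [345.5, 227.0]]
54 [[348.8, 231.4], [338.8, 228.9], [352.4, 221.6], [345.7, 225.2]]
spot [[344.8, 228.6], [350.3, 242.0], [358.0, 220.3], [350.0, 244.4], [337.9, 225.0]]
```

View pics/near4.png

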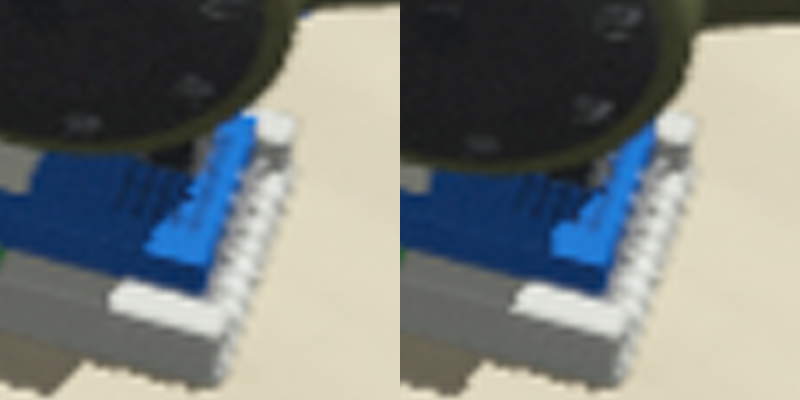

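The tip, at right crop (580,182), has dropped about 2 px and is only just reaching the top face. The cartridge hasn't moved, so I keep going until I see force.

Emit:
{"name": "send_rows", "arguments": {
  "plan": [
    [[0,0,0.0015,0,0,0],[0,0,0.0015,0,0,0],[0,0,0,0,0,0]]
  ]
}}

```text
t: 5.65
eef_pos: [469.7, -13.4, 46.7]
ee_rot: [0.987, 0.162, -0.0, 0.0]
contact_force: [0.4, -0.5, -0.1]
gripper_width: -0.3
gripper_force: 0.0
```

Emit:
{"name": "send_rows", "arguments": {
  "plan": [
    [[0,0,0.0015,0,0,0],[0,0,0.0015,0,0,0],[0,0,0,0,0,0]]
  ]
}}

```text
t: 5.9
eef_pos: [470.0, -13.5, 44.3]
ee_rot: [0.987, 0.162, 0.0, 0.0]
contact_force: [-1.3, 1.4, 2.6]
gripper_width: -0.1
gripper_force: 1.8
```

Emit:
{"name": "send_rows", "arguments": {
  "plan": [
    [[0,0,0.002,0,0,0],[0,0,0.002,0,0,0],[0,0,0,0,0,0]]
  ]
}}

```text
t: 6.15
eef_pos: [470.1, -13.5, 40.6]
ee_rot: [0.987, 0.162, 0.0, 0.0]
contact_force: [-3.5, -0.2, 6.7]
gripper_width: 0.0
gripper_force: 3.2
```

Emit:
{"name": "send_rows", "arguments": {
  "plan": [
    [[0,0,0.002,0,0,0],[0,0,0.002,0,0,0],[0,0,0,0,0,0]]
  ]
}}

```text
t: 6.4
eef_pos: [470.2, -13.5, 37.0]
ee_rot: [0.987, 0.162, 0.0, 0.0]
contact_force: [-3.4, 0.8, 8.8]
gripper_width: -0.1
gripper_force: 4.5
```

Emit:
{"name": "send_rows", "arguments": {
  "plan": [
    [[0,0,0.002,0,0,0],[0,0,0.002,0,0,0],[0,0,0.001,0,0,0],[0,0,0,0,0,0]]
  ]
}}

```text
t: 6.73
eef_pos: [470.5, -13.8, 35.9]
ee_rot: [0.987, 0.162, 0.001, 0.001]
contact_force: [-16.4, 1.2, 29.0]
gripper_width: 0.3
gripper_force: 14.6
```

The bed is bottomed out at 29 N. Sliding forward now.

Emit:
{"name": "send_rows", "arguments": {
  "plan": [
    [[0.002,0,0,0,0,0],[0.003,0,0,0,0,0],[0.003,0,0,0,0,0],[0.003,0.0001,0,0,0,0],[0.003,0,0,0,0,0]]
  ]
}}

```text
t: 7.15
eef_pos: [483.7, -10.9, 36.0]
ee_rot: [0.987, 0.162, 0.0, 0.002]
contact_force: [-17.7, -4.1, 30.2]
gripper_width: 0.1
gripper_force: 15.1
```

Emit:
{"name": "send_rows", "arguments": {
  "plan": [
    [[0.003,0,0,0,0,0],[0.003,0.0001,0,0,0,0],[0.003,0,0,0,0,0],[0,0,0,0,0,0]]
  ]
}}

```text
t: 7.48
eef_pos: [492.0, -8.5, 36.0]
ee_rot: [0.987, 0.162, -0.0, 0.003]
contact_force: [-18.1, -5.1, 31.3]
gripper_width: -0.5
gripper_force: 15.5
```

```bash
python3 - <<'E'
from h import *
import cv2
b=capture("scene");a=capture("top")
f=lambda im,x,y:cv2.resize(im[y:y+100,x:x+80],None,fx=5,fy=5,interpolation=cv2.INTER_CUBIC)
cv2.imwrite("pics/slide.png",np.hstack([f(b,280,180),f(a,300,170)])[:,:,::-1])
s=get_obs();print(s["eef_pos"],s["contact_force"],s["moment"])
q=[544.2,10.5,.314];v=s["eef_pos"][:2]-q[:2];print("printer frame",v@[np.cos(.314),np.sin(.314)],v@[-np.sin(.314),np.cos(.314)])
E
```

```text
[491.9763681   -8.48227146  36.02528197] [-16.93247303  -4.08069339  29.60201922] [-1.840303    5.99496874 -0.05806904]
printer frame -55.53316416441859 -1.9240677371076889
```

View pics/slide.png

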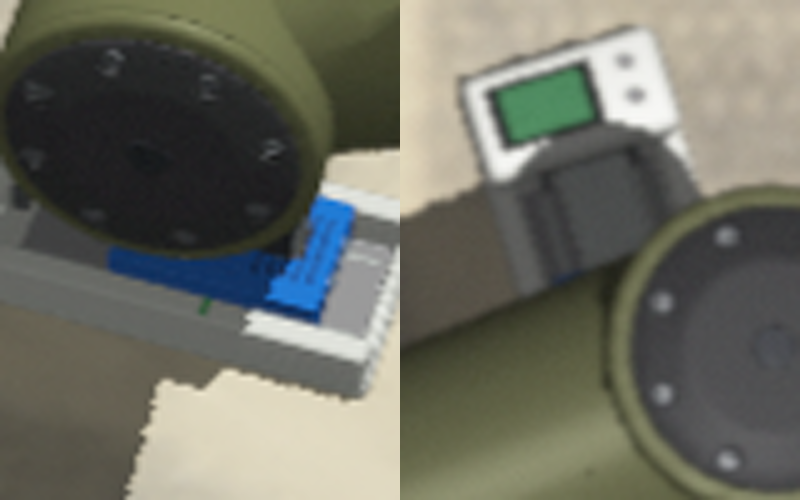

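The cartridge is down and sliding with the fingers; its rear edge is at left crop (322,305), with the bay open behind it. Working out its exact x.

```bash
python3 - <<'E'
from h import *
q=[544.2,10.5,.314]
for x in (-85,-80,-75,-70): print(x,(5*(proj("scene",place(q,[[x,32,34],[x,-32,34],[x+95,32,34]]))-[280,180])).round(0).tolist())
E
```

```text
-85 [[321.0, 314.0], [360.0, 206.0], [110.0, 259.0]]
-80 [[310.0, 311.0], [349.0, 204.0], [99.0, 256.0]]
-75 [[298.0, 308.0], [338.0, 201.0], [88.0, 253.0]]
-70 [[287.0, 305.0], [327.0, 198.0], [77.0, 251.0]]
```

Emit:
{"name": "send_rows", "arguments": {
  "plan": [
    [[0.003,-0.0004,0.0003,0,0,0],[0.003,-0.0004,0,0,0,0],[0.003,-0.0004,0,0,0,0],[0.003,0,0,0,0,0],[0,0,0,0,0,0]]
  ]
}}

```text
t: 8.0
eef_pos: [502.6, -4.4, 36.1]
ee_rot: [0.987, 0.162, -0.001, 0.003]
contact_force: [-19.6, -7.4, 33.8]
gripper_width: -0.2
gripper_force: 20.4
```

Emit:
{"name": "send_rows", "arguments": {
  "plan": [
    [[0.003,0,0,0,0,0],[0.003,0,0,0,0,0],[0.003,0,0,0,0,0],[0.003,0,0,0,0,0],[0,0,0,0,0,0]]
  ]
}}

```text
t: 8.42
eef_pos: [514.0, -0.4, 36.1]
ee_rot: [0.987, 0.162, -0.001, 0.003]
contact_force: [-20.2, -7.4, 33.8]
gripper_width: 0.1
gripper_force: 20.4
```

Emit:
{"name": "send_rows", "arguments": {
  "plan": [
    [[0.003,0,0,0,0,0],[0.003,0,0,0,0,0],[0.003,0,0,0,0,0],[0.003,0,0,0,0,0],[0.003,0,0,0,0,0],[0,0,0,0,0,0]]
  ]
}}

```text
t: 8.92
eef_pos: [528.2, 4.4, 36.2]
ee_rot: [0.987, 0.162, -0.001, 0.003]
contact_force: [-19.8, -5.9, 32.5]
gripper_width: -0.2
gripper_force: 20.2
```

Emit:
{"name": "send_rows", "arguments": {
  "plan": [
    [[0.002,0,0,0,0,0],[0.002,0,0,0,0,0],[0.001,0,0,0,0,0],[0,0,0,0,0,0]]
  ]
}}

```text
t: 9.25
eef_pos: [532.7, 5.9, 36.2]
ee_rot: [0.987, 0.162, -0.001, 0.003]
contact_force: [-20.2, -7.5, 32.7]
gripper_width: -0.1
gripper_force: 20.5
```

Emit:
{"name": "send_rows", "arguments": {
  "plan": [
    [[0.001,0,0,0,0,0],[0.001,0,0,0,0,0],[0.001,0,0,0,0,0],[0,0,0,0,0,0]]
  ]
}}

```text
t: 9.58
eef_pos: [535.4, 6.8, 36.2]
ee_rot: [0.987, 0.162, -0.001, 0.003]
contact_force: [-20.3, -6.6, 32.9]
gripper_width: 0.1
gripper_force: 20.5
```

Emit:
{"name": "send_rows", "arguments": {
  "plan": [
    [[0.001,0,0,0,0,0],[0.001,0,0,0,0,0],[0,0,0,0,0,0]]
  ]
}}

```text
t: 9.83
eef_pos: [535.9, 7.0, 36.1]
ee_rot: [0.987, 0.162, -0.003, 0.003]
contact_force: [-27.8, -8.7, 38.4]
gripper_width: 0.1
gripper_force: 23.1
```

It's home: forward motion has stalled and the force is rising. Next I ease off the push while lifting.

Emit:
{"name": "send_rows", "arguments": {
  "plan": [
    [[-0.001,0,0,0,0,0],[-0.0006,0,-0.001,0,0,0],[-0.0005,0,-0.001,0,0,0],[-0.0003,0,-0.002,0,0,0],[0,0,-0.002,0,0,0],[0,0,0,0,0,0]]
  ]
}}

```text
t: 10.33
eef_pos: [535.2, 8.2, 37.4]
ee_rot: [0.987, 0.161, -0.001, 0.001]
contact_force: [-1.9, -5.5, 3.8]
gripper_width: -0.4
gripper_force: 3.5
```

Emit:
{"name": "send_rows", "arguments": {
  "plan": [
    [[0,0,-0.001,0,0,0],[0,0,-0.002,0,0,0],[0,0,-0.003,0,0,0],[0,0,-0.006,0,0,0],[0,0,-0.02,0,0,0],[0,0,-0.03,0,0,0],[0,0,-0.04,0,0,0],[0,0,-0.04,0,0,0]]
  ]
}}

```text
t: 11.0
eef_pos: [535.5, 10.2, 180.5]
ee_rot: [0.987, 0.162, 0.0, -0.0]
contact_force: [1.5, 1.0, 0.4]
gripper_width: -0.2
gripper_force: 0.0
```

Emit:
{"name": "send_rows", "arguments": {
  "plan": [
    [[-0.01,-0.04,-0.01,0,0,0],[-0.01,-0.04,-0.01,0,0,0],[-0.01,-0.04,0,0,0,0],[-0.01,-0.04,0,0,0,0],[-0.01,-0.04,0,0,0,0],[-0.01,-0.04,0,0,0,0],[-0.01,-0.04,0,0,0,0],[0,0,0,0,0,0]]
  ]
}}

```text
t: 11.67
eef_pos: [377.4, 257.0, 199.1]
ee_rot: [0.986, 0.165, 0.0, -0.002]
contact_force: [0.5, -1.2, -0.3]
gripper_width: -0.0
gripper_force: 0.0
```

```bash
python3 - <<'E'
from h import *
import cv2
b=capture("scene");a=capture("top")
f=lambda im,x,y:cv2.resize(im[y:y+120,x:x+80],None,fx=5,fy=5,interpolation=cv2.INTER_CUBIC)
cv2.imwrite("pics/end.png",np.hstack([f(b,280,165),f(a,300,165)])[:,:,::-1])
q=[544.2,10.5,.314]
for x in(-35,-40): print(x,(5*(proj("top",place(q,[[x,32,36],[x,-32,36]]))-[300,165])).round(0).tolist(),(5*(proj("scene",place(q,[[x,32,36],[x,-32,36]]))-[280,165])).round(0).tolist())
print(get_obs()["contact_force"],get_obs()["eef_pos"])
E
```

```text
-35 [[180.0, 406.0], [313.0, 364.0]] [[209.0, 357.0], [252.0, 251.0]]
-40 [[183.0, 416.0], [317.0, 374.0]] [[220.0, 360.0], [262.0, 254.0]]
[ 0.21533849 -0.36294596 -0.47776906] [379.74557141 253.50523012 199.19882917]
```

View pics/end.png

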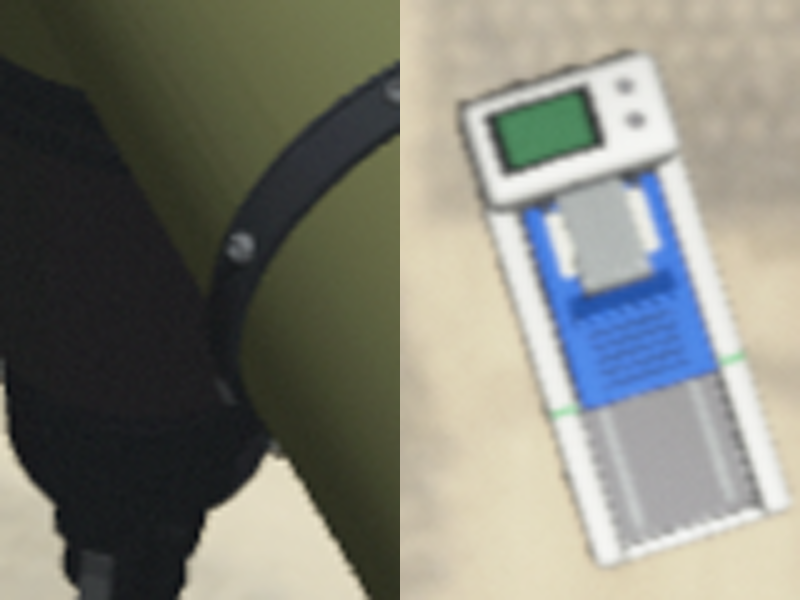

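```bash
python3 - <<'E'
from h import *
import cv2
a=capture("top").astype(float)
q=[544.2,10.5,.314]
def prof(y,z,xs,f):
    P=place(q,[[x,y,z] for x in xs]);p=proj("top",P).astype(np.float32)
    return f(cv2.remap(a.astype(np.float32),p[:,0].reshape(1,-1),p[:,1].reshape(1,-1),cv2.INTER_LINEAR)[0])
blue=lambda c:c[:,2]-c[:,0]
xs=np.arange(-60,-20,.25)
for y in(-26,-18,-10,0,10,18,26):
    b=prof(y,36,xs,blue);t=(b[:20].mean()+b[-60:-20].max())/2;print(y,"rear",xs[np.argmax(b>t)])
for y in(-40,40):
    g=prof(y,30,xs,lambda c:c[:,1]-c[:,0]);print("mark",xs[np.argmax(g)],g.max())
xs=np.arange(40,75,.25)
for y in(-26,26): 
    b=prof(y,36,xs,blue);print(y,"front blue ends",xs[np.where(b>60)[0][-1]])
E
```

```text
-26 rear -36.75
-18 rear -36.75
-10 rear -36.75
0 rear -36.5
10 rear -36.25
18 rear -36.25
26 rear -36.25
mark -33.25 38.972656
mark -34.0 44.695312
-26 front blue ends 58.5
26 front blue ends 59.25
```

```bash
python3 - <<'E'
from h import *
import cv2
a=capture("top").astype(np.float32)
q=[544.2,10.5,.314]
def prof(y,z,xs):
    p=proj("top",place(q,[[x,y,z] for x in xs])).astype(np.float32)
    return cv2.remap(a,p[:,0].reshape(1,-1),p[:,1].reshape(1,-1),cv2.INTER_LINEAR)[0].astype(int)
def edge(y,z,lo,hi):
    xs=np.arange(lo,hi,.25);g=prof(y,z,xs).sum(1);d=np.abs(np.gradient(cv2.GaussianBlur(g.astype(np.float32).reshape(1,-1),(0,0),2)[0]));return xs[d.argmax()]
print("head back z60",[edge(y,60,98,122) for y in(-30,-10,10,30)])
print("wall rear z30",[edge(y,30,-122,-98) for y in(-40,40)])
for y in(-24,24):
    xs=np.arange(50,70,1.5);print(y);print(np.c_[xs,prof(y,36,xs)].tolist())
print("lip z34",[edge(y,35,4,25) for y in (-8,0,8)])
E
```

```text
head back z60 [np.float64(108.5), np.float64(102.75), np.float64(102.5), np.float64(103.25)]
wall rear z30 [np.float64(-106.25), np.float64(-106.5)]
-24
[[50.0, 189.0, 202.0, 224.0], [51.5, 178.0, 190.0, 217.0], [53.0, 149.0, 163.0, 197.0], [54.5, 124.0, 139.0, 174.0], [56.0, 97.0, 113.0, 150.0], [57.5, 87.0, 99.0, 129.0], [59.0, 83.0, 90.0, 111.0], [60.5, 89.0, 93.0, 101.0], [62.0, 111.0, 113.0, 114.0], [63.5, 142.0, 144.0, 141.0], [65.0, 180.0, 181.0, 177.0], [66.5, 210.0, 211.0, 206.0], [68.0, 230.0, 230.0, 226.0], [69.5, 238.0, 238.0, 235.0]]
24
[[50.0, 102.0, 144.0, 225.0], [51.5, 105.0, 145.0, 224.0], [53.0, 101.0, 141.0, 219.0], [54.5, 92.0, 135.0, 215.0], [56.0, 78.0, 121.0, 202.0], [57.5, 73.0, 108.0, 177.0], [59.0, 75.0, 93.0, 134.0], [60.5, 88.0, 96.0, 114.0], [62.0, 108.0, 109.0, 110.0], [63.5, 137.0, 138.0, 136.0], [65.0, 173.0, 174.0, 170.0], [66.5, 209.0, 210.0, 204.0], [68.0, 226.0, 227.0, 222.0], [69.5, 235.0, 236.0, 232.0]]
lip z34 [np.float64(14.25), np.float64(14.25), np.float64(14.5)]
```

The evidence is ambiguous. The bay's end shows a bias of about +1.5 mm, which could leave the cartridge 2–3 mm short, possibly stopped by the lip meeting the ridge slope. There's plenty of time left, so I'll press again and push harder.

Emit:
{"name": "send_rows", "arguments": {
  "plan": [
    [[0.0093,0.04,0,0,0,0],[0.0093,0.04,0,0,0,0],[0.0093,0.04,0,0,0,0],[0.0093,0.04,0,0,0,0],[0.0093,0.04,0,0,0,0],[0.0093,0.04,0,0,0,0],[0.0093,0.04,0,0,0,0],[0,0,0,0,0,0]]
  ]
}}

```text
t: 12.53
eef_pos: [533.6, -0.4, 197.6]
ee_rot: [0.988, 0.157, -0.001, 0.001]
contact_force: [-2.1, 2.2, 0.1]
gripper_width: 0.2
gripper_force: 0.0
```

Emit:
{"name": "send_rows", "arguments": {
  "plan": [
    [[0,0,0,0,0,0],[0,0,0,0,0,0],[0,0,0,0,0,0]]
  ]
}}

```text
t: 12.78
eef_pos: [531.6, 6.9, 198.7]
ee_rot: [0.987, 0.162, 0.0, -0.0]
contact_force: [-0.1, -0.0, -0.4]
gripper_width: 0.1
gripper_force: 0.0
```

Emit:
{"name": "send_rows", "arguments": {
  "plan": [
    [[0.0005,-0.002,0.03,0,0,0],[0,0,0.04,0,0,0],[0,0,0.04,0,0,0],[0,0,0.03,0,0,0],[0,0,0.01,0,0,0],[0,0,0,0,0,0],[0,0,0,0,0,0],[0,0,0,0,0,0]]
  ]
}}

```text
t: 13.45
eef_pos: [533.2, 9.7, 51.6]
ee_rot: [0.987, 0.162, 0.002, 0.0]
contact_force: [0.7, -0.7, 0.3]
gripper_width: 0.2
gripper_force: 0.0
```

Emit:
{"name": "send_rows", "arguments": {
  "plan": [
    [[-0.001,0.0025,0,0,0,0],[0,0,0.004,0,0,0],[0,0,0.004,0,0,0],[0,0,0.003,0,0,0],[0,0,0.002,0,0,0],[0,0,0,0,0,0]]
  ]
}}

```text
t: 13.95
eef_pos: [531.8, 6.3, 36.5]
ee_rot: [0.987, 0.162, 0.0, 0.0]
contact_force: [-1.9, 0.2, 6.2]
gripper_width: -0.2
gripper_force: 3.1
```

Emit:
{"name": "send_rows", "arguments": {
  "plan": [
    [[0,0,0.002,0,0,0],[0,0,0.002,0,0,0],[0,0,0.001,0,0,0],[0,0,0,0,0,0]]
  ]
}}

```text
t: 14.28
eef_pos: [532.0, 6.2, 36.2]
ee_rot: [0.987, 0.162, 0.001, 0.001]
contact_force: [-18.6, 3.2, 32.4]
gripper_width: 0.3
gripper_force: 16.4
```

Emit:
{"name": "send_rows", "arguments": {
  "plan": [
    [[0.002,0,0,0,0,0],[0.002,0,0,0,0,0],[0.001,0,0,0,0,0],[0,0,0,0,0,0]]
  ]
}}

```text
t: 14.62
eef_pos: [535.7, 6.6, 36.2]
ee_rot: [0.987, 0.162, -0.001, 0.002]
contact_force: [-22.2, 0.5, 35.5]
gripper_width: 0.1
gripper_force: 17.9
```

Emit:
{"name": "send_rows", "arguments": {
  "plan": [
    [[0.001,0,0,0,0,0],[0.001,0,0,0,0,0],[0.001,0,0,0,0,0],[0,0,0,0,0,0]]
  ]
}}

```text
t: 14.95
eef_pos: [536.3, 6.6, 36.1]
ee_rot: [0.987, 0.162, -0.003, 0.002]
contact_force: [-32.6, -1.5, 41.4]
gripper_width: -0.1
gripper_force: 29.7
```

Emit:
{"name": "send_rows", "arguments": {
  "plan": [
    [[0.001,0,-0.0005,0,0,0],[0.001,0,-0.0005,0,0,0],[0.001,0,-0.0005,0,0,0],[0,0,0,0,0,0]]
  ]
}}

```text
t: 15.28
eef_pos: [537.9, 6.7, 36.2]
ee_rot: [0.987, 0.162, -0.005, 0.003]
contact_force: [-33.2, -3.6, 37.7]
gripper_width: 0.1
gripper_force: 27.7
```

Emit:
{"name": "send_rows", "arguments": {
  "plan": [
    [[0.001,0,0,0,0,0],[0.001,0,0,0,0,0],[0.001,0,0,0,0,0],[0,0,0,0,0,0]]
  ]
}}

```text
t: 15.62
eef_pos: [538.3, 6.7, 36.2]
ee_rot: [0.987, 0.162, -0.008, 0.003]
contact_force: [-44.4, -5.5, 45.1]
gripper_width: -0.3
gripper_force: 31.7
```

Emit:
{"name": "send_rows", "arguments": {
  "plan": [
    [[0.001,0,-0.0005,0,0,0],[0.001,0,-0.0005,0,0,0],[0.001,0,-0.0005,0,0,0],[0,0,0,0,0,0]]
  ]
}}

```text
t: 15.95
eef_pos: [538.4, 6.7, 36.2]
ee_rot: [0.987, 0.161, -0.012, 0.003]
contact_force: [-51.4, -7.4, 45.9]
gripper_width: -0.2
gripper_force: 32.6
```

It's at a hard stop now, about 2 mm further in. I unload the forward push first, then lift.

Emit:
{"name": "send_rows", "arguments": {
  "plan": [
    [[-0.002,0,0,0,0,0],[-0.002,0,0,0,0,0],[-0.001,0,0,0,0,0],[-0.001,0,-0.0005,0,0,0],[0,0,0,0,0,0]]
  ]
}}

```text
t: 16.37
eef_pos: [538.1, 6.8, 36.3]
ee_rot: [0.987, 0.162, -0.005, 0.002]
contact_force: [-24.8, -5.5, 25.7]
gripper_width: -0.1
gripper_force: 21.4
```

Emit:
{"name": "send_rows", "arguments": {
  "plan": [
    [[-0.001,0,-0.0005,0,0,0],[-0.001,0,-0.001,0,0,0],[-0.0005,0,-0.001,0,0,0],[0,0,0,0,0,0]]
  ]
}}

```text
t: 16.7
eef_pos: [537.8, 7.0, 36.4]
ee_rot: [0.987, 0.161, -0.002, 0.001]
contact_force: [-5.2, -6.3, 4.9]
gripper_width: -0.1
gripper_force: 8.5
```

Emit:
{"name": "send_rows", "arguments": {
  "plan": [
    [[0,0,-0.001,0,0,0],[0,0,-0.002,0,0,0],[0,0,-0.003,0,0,0],[0,0,-0.006,0,0,0],[0,0,-0.02,0,0,0],[0,0,-0.03,0,0,0],[0,0,-0.04,0,0,0],[0,0,-0.04,0,0,0]]
  ]
}}

```text
t: 17.37
eef_pos: [539.1, 9.0, 179.7]
ee_rot: [0.987, 0.162, -0.0, 0.0]
contact_force: [2.1, 0.1, 0.7]
gripper_width: 0.2
gripper_force: 0.0
```

Emit:
{"name": "send_rows", "arguments": {
  "plan": [
    [[-0.01,-0.04,-0.01,0,0,0],[-0.01,-0.04,-0.01,0,0,0],[-0.01,-0.04,0,0,0,0],[-0.01,-0.04,0,0,0,0],[-0.01,-0.04,0,0,0,0],[-0.01,-0.04,0,0,0,0],[-0.01,-0.04,0,0,0,0],[0,0,0,0,0,0]]
  ]
}}

```text
t: 18.03
eef_pos: [381.3, 255.8, 198.4]
ee_rot: [0.986, 0.165, 0.0, -0.001]
contact_force: [1.2, 0.5, -1.0]
gripper_width: -0.2
gripper_force: 0.0
```

```bash
python3 - <<'E'
from h import *
import cv2
A=capture("top");a=A.astype(np.float32);cv2.imwrite("pics/end2.png",cv2.resize(A[165:285,300:380],None,fx=5,fy=5,interpolation=cv2.INTER_CUBIC)[:,:,::-1])
q=[544.2,10.5,.314]
def prof(y,z,xs):
    p=proj("top",place(q,[[x,y,z] for x in xs])).astype(np.float32)
    return cv2.remap(a,p[:,0].reshape(1,-1),p[:,1].reshape(1,-1),cv2.INTER_LINEAR)[0].astype(int)
xs=np.arange(-60,-20,.25)
for y in(-26,-10,0,10,26):
    c=prof(y,36,xs);b=c[:,2]-c[:,0];t=(b[:20].mean()+b[-60:-20].max())/2;print(y,"rear",xs[np.argmax(b>t)])
for y in(-26,26):
    xs=np.arange(52,70,1.5);print(np.c_[xs,prof(y,36,xs)].tolist())
print(get_obs()["contact_force"])
E
```

```text
-26 rear -34.75
-10 rear -34.5
0 rear -34.75
10 rear -34.5
26 rear -34.25
[[52.0, 130.0, 159.0, 217.0], [53.5, 112.0, 142.0, 206.0], [55.0, 95.0, 128.0, 198.0], [56.5, 83.0, 116.0, 185.0], [58.0, 74.0, 106.0, 169.0], [59.5, 77.0, 99.0, 142.0], [61.0, 93.0, 105.0, 126.0], [62.5, 120.0, 124.0, 127.0], [64.0, 157.0, 158.0, 156.0], [65.5, 192.0, 193.0, 188.0], [67.0, 218.0, 219.0, 214.0], [68.5, 232.0, 233.0, 229.0]]
[[52.0, 72.0, 126.0, 222.0], [53.5, 72.0, 125.0, 221.0], [55.0, 72.0, 125.0, 221.0], [56.5, 70.0, 123.0, 218.0], [58.0, 71.0, 120.0, 209.0], [59.5, 77.0, 114.0, 188.0], [61.0, 94.0, 113.0, 156.0], [62.5, 117.0, 123.0, 137.0], [64.0, 150.0, 153.0, 153.0], [65.5, 185.0, 186.0, 181.0], [67.0, 218.0, 219.0, 213.0], [68.5, 230.0, 231.0, 226.0]]
[ 1.14107261 -1.13144275 -0.71045043]
```

View pics/end2.png

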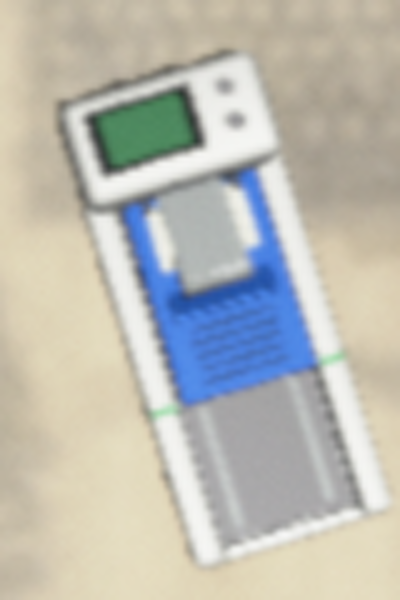

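The cartridge's rear edge now lines up with the green home marks, at crop (165,411) and (332,358). The gap at the head is closed, and the leaf holds the cartridge down. Handing in.

```bash
python3 -c "
from station import *
print(finish_job())"
```

```text
the job is handed in; nothing more can be done
None
```

The larger blue cartridge is pressed down and pushed fully home against the printer head, with the leaf spring holding it and the arm clear; it stopped about 2 mm short on the first push, so I pressed it again to a hard stop and handed the job in at about 18 s of the 35 s allowed.

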